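# Gauge the spacer sleeves and sort them

## Robot

A 7-joint arm with a two-finger parallel gripper is mounted at the origin on a cart in front of the work surface, level with it; the furniture and walls round the work are solid. World frame = base frame: x ahead of the robot, y to its left, z up, the work surface at z = 0. Lengths are in m, angles in rad, forces in N, time in s.
With the tool pointing down it reaches from about 0.425 to 0.875 m from the base axis. Payload 4.7 kg.
Tool frame: the origin (TCP) lies midway between the tips of the shut fingers; the grasp point (between the pads) lies 19 mm behind it; x points along the fingers, z is the direction in which the jaws open and shut, and the axes are right-handed (so a half turn about x gives the same grasp; the last joint's range is limited). The gripper opens to 87 mm and grips with 3 to 60 N. Pads are 19 mm wide; open, the fingers measure 117 mm over their backs; the gripper's body (75 mm by 190 mm) begins 51 mm behind the grasp point.
Start: joints at [1.293, 0.321, -0.07, 1.45, 0.023, 1.371, -0.057], TCP at [0.187, -0.623, 0.223] pointing down, gripper open.
Joint ranges: [-2.86, 2.86], [-0.3, 2.09], [-1.38, 1.24], [0.06, 2.45], [-1.56, 4.7], [0.09, 2.05], [-2.69, 2.69]. Speed limits (rad/s): [2.57, 2.57, 3.14, 3.14, 3.14, 3.14, 3.14].

## Interface

Orientations are given as a rotation vector (axis times angle).
In Python, from bench import ctrl, vision, close_job gives the robot as it stands. The module is installed in compiled form; this text tells all that it offers.
- The arm moves only by the tool servo_tool, never from a script. Its argument "commands" is a list that holds one entry, the list of rows, each a list of 7 numbers: the turn, a rotation vector about the tool's x, y, z in degrees, then the shift along the tool's x, y, z in mm, then the finger opening in mm, from 0 to 87. In form: [[[wx, wy, wz, x, y, z, grip], ...]]. A call has 1 to 5 rows; each row is the pose to reach, as a shift and turn from the pose commanded when the call began, along the tool's axes at that moment; what a row does not reach only later rows make up. A row lasts 1/8 s, in which the tool goes at most 62.5 mm and 10.7 degrees, less where a joint would pass 70% of its speed; a pose out of reach is approached as far as the arm can. A call with a gripper value outside its range is refused whole. The fingers move at their own pace and stop on an object; "newtons" is the grip in N (left out, the last holds). Time passes only in rows, so rows that repeat a pose let the fingers close. It gives the time, the measured TCP pose, the force and the opening at its end, in the units of the state.
- ctrl.get_state(): the state, without advancing time (a new reading comes with each control period).
- vision.get_image(name): name is "scene" or "top"; returns the picture (384x512x3 uint8, red, green, blue); there is no depth.
- vision.camera_info(name): a dict with "fov_y" (degrees; the focal length in pixels is half the picture's height over the tangent of half this angle, whatever the lens; pixels are square), "cx", "cy" (the principal point, pixels), "pose" (4x4, takes a point from camera to world coordinates). Camera axes: x right, y down, z forward; pixel columns grow to the right and rows downward; lengths in m; the calibration is good to about 2 mm. A picture is of the moment at which its call begins. camera_info takes no time and is no camera call.
- close_job(): hands the job in, once; it reports no verdict.
The state is a dict: "time": time; "joint_positions": joint angles; "qd": joint speeds; "joint_torque": joint torques, N m; "position": TCP position; "tool_rot": TCP orientation; "ft_force": force on the tool from outside, world axes, zero at the start; "torque": the same for the moment, N m; "grip_width": opening from 0.0 (shut) to 1.0 (fully open).
Only numpy, scipy, OpenCV 4.12 (cv2) and the standard library are available. Lean on these libraries where they do the work, as an engineer would, in place of code of your own. Each camera call takes 0.05 s, during which the arm holds its last target. There are 200 camera calls.

## Task

Test the three sleeves on the upright gauge pin one at a time, from the shortest to the longest: keep the sleeve the same way up, slide it down over the pin without forcing until it seats on the base plate or stops short, hold it there a moment, then put it away before testing the next. Stand a sleeve that seats fully upright in the rectangular tray and one that stops short upright in the clear round dish. Leave the beaker, the bottle and the vials standing where they are.

Things in the scene. Friction and masses are not known exactly. Their poses are not given: they have to be found in the camera images.
- sleeve_short_centre (a point): Plain aluminium sleeve (tube) standing upright, outside diameter 30 mm, 36 mm long: the shortest of three. Bore 16.5 mm at both ends; right through if sound, but if faulty narrowed to 8 mm inside, from 12 mm above its lower end, so that it stops about 28 mm above its seat on the gauge. Which are sound is not told. 40 to 85 g. Point: its centre, half-way up on its axis; z along the axis, up.
- sleeve_mid_centre (a point): Plain aluminium sleeve (tube) standing upright, outside diameter 30 mm, 44 mm long: the middle one of three. Bore 16.5 mm at both ends; right through if sound, but if faulty narrowed to 8 mm inside, from 12 mm above its lower end, so that it stops about 28 mm above its seat on the gauge. Which are sound is not told. 40 to 85 g. Point: its centre, half-way up on its axis; z along the axis, up.
- sleeve_long_centre (a point): Plain aluminium sleeve (tube) standing upright, outside diameter 30 mm, 54 mm long: the longest of three. Bore 16.5 mm at both ends; right through if sound, but if faulty narrowed to 8 mm inside, from 12 mm above its lower end, so that it stops about 28 mm above its seat on the gauge. Which are sound is not told. 40 to 85 g. Point: its centre, half-way up on its axis; z along the axis, up.
- pin_foot (a point): Foot of the gauge pin, on its axis, at the top of its grey base plate (80 x 80 mm, top 16 mm above the worktop, fixed; screw heads at its corners rise 2.5 mm). The steel pin is 14 mm in diameter and rises 40 mm above this point; its top 3 mm taper to 10 mm. A fully seated sleeve has its lower end at this height. z points up the pin, x and y along the plate's sides.
- tray_in (a point): Centre of the inner floor of the grey rectangular tray for sleeves that fit, fixed, open above: outside 150 mm along its x and 70 mm along its y, walls 4 mm thick, rim 14 mm above the worktop, floor (this point) 4 mm above the worktop. Inner floor 142 x 62 mm.
- dish_in (a point): Centre of the inner floor of the clear round dish for sleeves that do not fit, fixed, open above: 64 mm in diameter, about 52 mm clear inside, rim 13 mm above the worktop, floor (this point) 2 mm above the worktop.
- dosing_pump: A cream-coloured dosing pump at the left of the worktop, an obstacle to keep clear of with arm and gripper: 452 mm along x, 185 mm along y, 265 mm tall, always in the same place; origin at the centre of its underside. The bench is free above the rest of the work area.
- beaker: A glass beaker, 46 x 50 mm, 58 mm tall, standing; origin at the centre of its underside. A bystander close by a sleeve; leave it standing where it is.
- vial_a: A crimp-top glass vial, 12 mm in diameter, 34 mm tall, standing; origin at the centre of its underside. A bystander close by a sleeve; leave it standing where it is.
- vial_b: A crimp-top glass vial, 12 mm in diameter, 34 mm tall, standing; origin at the centre of its underside. A bystander close by a sleeve; leave it standing where it is.
- vial_c: A crimp-top glass vial, 12 mm in diameter, 34 mm tall, standing; origin at the centre of its underside. A bystander close by a sleeve; leave it standing where it is.
- bottle: A capped reagent bottle, 57 mm in diameter, 111 mm tall, standing; origin at the centre of its underside. A bystander; leave it standing where it is.
Not all that is in view belongs to the job. What is shaped like the part that bears sleeve_short_centre but purple is not meant.

How it is judged:
By the outcome, as a careful person would: the job done as asked, in the order asked, and still so for the second after the job is handed in, with the robot touching nothing.
It also fails if it takes over 72 s, if anything falls off the work surface, if the arm or the gripper's body presses on something with over 40 N, if the wrist force passes 120 N, or if a joint passes its speed limit or range.

## Working session

There is one attempt and no reset: what is moved stays moved. The work goes in short steps, Python scripts to look and compute and a tool call to move; the robot and the scene stay as the last step left them, time stands still between calls to the robot, and variables do not carry over. Pictures are saved under pics/ and viewed, about 8 in all and at most 12, crops included, and the job is handed in when it is done.

Besides the shell and the picture viewer there is one more tool, called after "Emit:" by a JSON object that holds its "method" and its "body", one argument or row to a line. servo_tool: Moves the arm, as the interface text tells. Its arguments: {"type":"object","properties":{"commands":{"type":"array"},"newtons":{"type":"number"}},"required":["commands"]}

```bash
mkdir -p pics; python3 - <<'E'
from bench import ctrl, vision
import cv2,numpy as np
np.set_printoptions(precision=4,suppress=True)
print(ctrl.get_state())
for n in("scene","top"):
    im=vision.get_image(n); cv2.imwrite(f"pics/{n}0.png",cv2.resize(im[:,:,::-1],(800,600),interpolation=cv2.INTER_CUBIC)); cv2.imwrite(f"{n}0raw.png",im[:,:,::-1])
    i=vision.camera_info(n);print(n,i)
E
```

```text
{'time': 0.0, 'joint_positions': array([ 1.2931,  0.3218, -0.0701,  1.4517,  0.0226,  1.3708, -0.0569]), 'qd': array([ 0.001 ,  0.0003,  0.0012, -0.0006, -0.0006,  0.0003, -0.0003]), 'joint_torque': array([  0.0001, -49.1288,  -0.4038, -31.2527,  -0.0638,   0.0437,
         0.0002]), 'position': array([ 0.1868, -0.622 ,  0.2215]), 'tool_rot': array([ 0.9926,  1.3349, -0.9909]), 'ft_force': array([-0.6601,  0.3178,  0.3691]), 'torque': array([ 0.0327, -0.0422, -0.0217]), 'grip_width': 1.0009474102041958}
scene {'fov_y': 54.71223004427065, 'cx': 258.19834040184577, 'cy': 198.9179955384125, 'pose': array([[ 0.7738, -0.4775,  0.4163,  0.1442],
       [-0.6335, -0.5813,  0.5107, -0.3728],
       [-0.0019, -0.6589, -0.7523,  0.7742],
       [ 0.    ,  0.    ,  0.    ,  1.    ]])}
top {'fov_y': 54.14794514634481, 'cx': 255.72209131572046, 'cy': 193.53816568835558, 'pose': array([[ 0.0315, -0.9751,  0.2194,  0.3199],
       [-0.9995, -0.0316,  0.0028,  0.1214],
       [ 0.0042, -0.2194, -0.9756,  1.1232],
       [ 0.    ,  0.    ,  0.    ,  1.    ]])}
```

View pics/scene0.png

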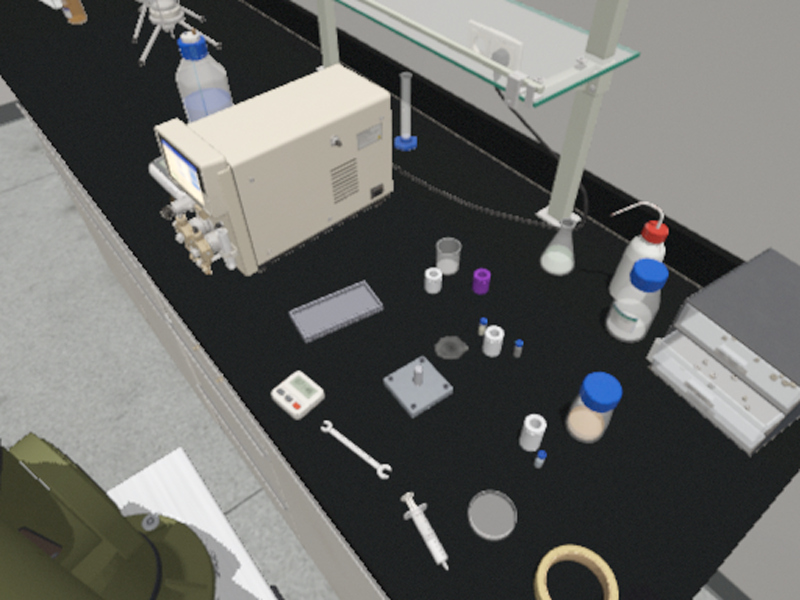

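View pics/top0.png

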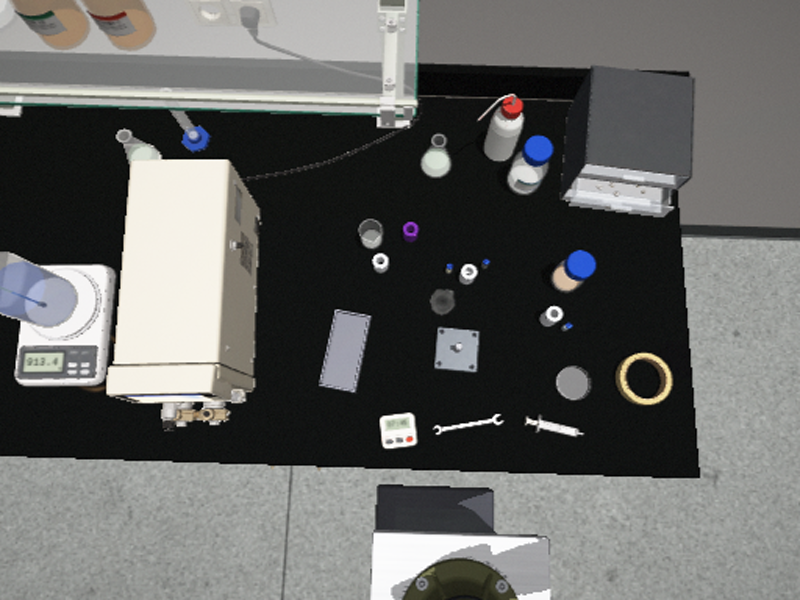

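```bash
cat > h.py <<'E'
import cv2,numpy as np
from bench import vision,ctrl
def tiles(im,cs,out,half=22,s=6):
    ts=[]
    for (u,v) in cs:
        t=im[v-half:v+half,u-half:u+half]
        t=cv2.resize(t,None,fx=s,fy=s,interpolation=cv2.INTER_CUBIC)
        for k in range(0,2*half):
            if (u-half+k)%10==0:
                t[:6,k*s]=(0,255,255); cv2.putText(t,str(u-half+k),(k*s,16),0,.35,(0,255,255),1)
            if (v-half+k)%10==0:
                t[k*s,:6]=(0,255,255); cv2.putText(t,str(v-half+k),(8,k*s+4),0,.35,(0,255,255),1)
        t[-1]=t[:,-1]=128
        ts.append(t)
    cv2.imwrite(out,np.vstack([np.hstack(ts[i:i+3]) for i in range(0,len(ts),3)]))
def P(n):
    i=vision.camera_info(n);f=192/np.tan(np.radians(i['fov_y'])/2);return f,i['cx'],i['cy'],np.array(i['pose'])
def ray(n,uv):
    f,cx,cy,T=P(n);d=T[:3,:3]@np.array([(uv[0]-cx)/f,(uv[1]-cy)/f,1]);return T[:3,3],d/np.linalg.norm(d)
def onz(n,uv,z):
    o,d=ray(n,uv);return o+d*(z-o[2])/d[2]
def tri(a,b):
    o1,d1=ray('scene',a);o2,d2=ray('top',b)
    t=np.linalg.lstsq(np.c_[d1,-d2],o2-o1,rcond=None)[0]
    p,q=o1+d1*t[0],o2+d2*t[1];return (p+q)/2,np.linalg.norm(p-q)
def proj(n,p):
    f,cx,cy,T=P(n);c=T[:3,:3].T@(np.array(p)-T[:3,3]);return np.array([f*c[0]/c[2]+cx,f*c[1]/c[2]+cy])
E
python3 - <<'E'
import cv2
from h import *
tiles(cv2.imread('scene0raw.png'),[(277,179),(315,218),(341,277),(267,247),(315,329),(288,222)],'pics/s1.png')
tiles(cv2.imread('top0raw.png'),[(243,168),(300,174),(353,202),(293,223),(367,244),(283,192)],'pics/t1.png')
E
```

```text
(no output)
```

View pics/s1.png

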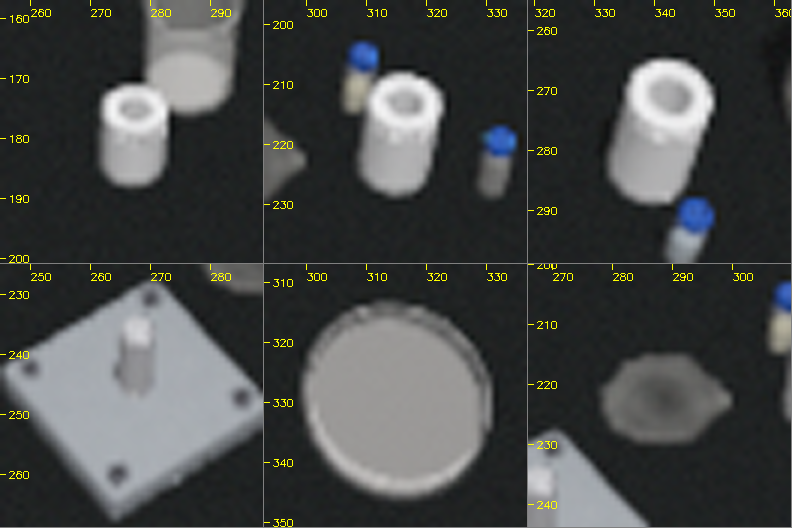

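View pics/t1.png

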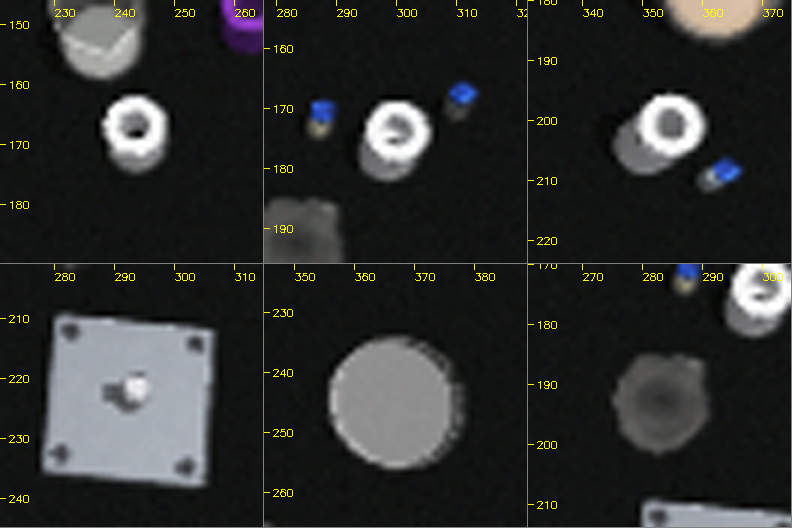

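Three white sleeves are in view: scene raw (277,174), (316,212) and (342,270). The purple one at about (308,179) is excluded. The dish with a rim at scene (315,329) is the clear round dish; (288,222) is a flat weighing pan with a spout, so not the dish. The pin top is at scene (267,235), top (293,221). I'll triangulate now.

```bash
python3 - <<'E'
from h import *
from scipy.spatial.transform import Rotation as R
np.set_printoptions(precision=4,suppress=True)
for k,a,b in [('S1',(276.9,174.4),(243.1,166.6)),('S2',(316.3,212.3),(299.9,173.3)),('S3',(342.3,270.4),(354.4,200.4)),('pin',(267.3,234.8),(293.1,221.1)),('dish',(314.7,329),(366.6,244.8))]:
    p,e=tri(a,b); print(k,p*1000,'gap',e*1000)
print('sleevesAtKnownZ',[(onz('scene',a,z)*1000,onz('top',b,z)*1000) for a,b,z in [((276.9,174.4),(243.1,166.6),.036),((316.3,212.3),(299.9,173.3),.044),((342.3,270.4),(354.4,200.4),.054),((267.3,234.8),(293.1,221.1),.056)]])
q=[onz('top',(271+x/6-.4,201+y/6-.4),.016)*1000 for x,y in[(57,51),(215,67),(205,223),(42,206)]]
print('plate',q,np.mean(q,0))
print('dish base top',onz('top',(365.8,244.8),.001)*1000,'scene',onz('scene',(314.7,329),.008)*1000)
im=cv2.imread('top0raw.png')
m=(np.abs(im[190:258,200:242].astype(int)-im[190:258,200:242].mean(2,keepdims=True)).max(2)<40)&(im[190:258,200:242].min(2)>70)
c=max(cv2.findContours(m.astype(np.uint8),0,2)[0],key=cv2.contourArea)
r=cv2.minAreaRect(c);bx=cv2.boxPoints(r)+[200,190]
b=[onz('top',p,.012)*1000 for p in bx];print('tray',r,b,np.mean(b,0))
s=ctrl.get_state();print(R.from_rotvec(s['tool_rot']).as_matrix())
for k,t,z in[('vialSleft',(288,170),.034),('vialSright',(309.5,167),.034),('vialL',(363.5,208),.034),('bottlecap',(372,170),.111),('beakerbottom',(237,157),0),('purple',(262,148),.04)]:
    print(k,onz('top',t,z)*1000)
E
```

```text
S1 [647.2942 164.1857  38.9703] gap 3.768261709896242
S2 [629.8671  -6.0214  46.4913] gap 3.9754071030325004
S3 [ 550.496  -163.6712   55.8514] gap 3.6784822178797656
pin [484.3551  13.9226  56.6116] gap 4.239753353692635
dish [ 427.6248 -208.4097    9.5429] gap 3.666509384956602
sleevesAtKnownZ [(array([651.2361, 165.7811,  36.    ]), array([646.4557, 165.1829,  36.    ])), (array([633.5418,  -5.4766,  44.    ]), array([628.7973,  -5.2453,  44.    ])), (array([ 553.3462, -163.9084,   54.    ]), array([ 549.2949, -163.0743,   54.    ])), (array([486.686 ,  13.5089,  56.    ]), array([482.5315,  14.8451,  56.    ]))]
plate [array([523.6134,  50.1239,  16.    ]), array([518.0554, -28.7457,  16.    ]), array([440.226 , -23.9813,  16.    ]), array([446.0139,  56.1604,  16.    ])] [481.9772  13.3893  16.    ]
dish base top [ 426.7539 -207.5758    1.    ] scene [ 429.9205 -208.8494    8.    ]
tray ((20.412195205688477, 33.909759521484375), (24.095848083496094, 50.49651336669922), 12.094757080078125) [array([406.7631, 273.4342,  12.    ]), array([555.9911, 250.6715,  12.    ]), array([542.7302, 178.7924,  12.    ]), array([394.2795, 203.5564,  12.    ])] [474.941  226.6136  12.    ]
[[-0.0006  0.9577  0.2877]
 [ 0.0016  0.2877 -0.9577]
 [-1.     -0.0001 -0.0017]]
vialSleft [640.8157  29.5281  34.    ]
vialSright [652.3684 -35.3184  34.    ]
vialL [ 531.5345 -194.66     34.    ]
bottlecap [ 625.8429 -199.595   111.    ]
beakerbottom [687.9504 186.9481   0.    ]
purple [705.9774 109.9125  40.    ]
```

Emit:
{"method": "servo_tool", "body": {
  "commands": [
    [[0,0,0,3,45,-41,60],[0,0,0,6,89,-83,60],[0,0,0,9,134,-124,60],[0,0,0,12,178,-166,60],[0,0,0,14,223,-207,60]]
  ],
  "newtons": 25
}}

```text
time: 0.72
position: [0.3415, -0.3581, 0.2081]
tool_rot: [0.992, 1.334, -0.992]
ft_force: [1.2, -0.9, 0.8]
grip_width: 0.694
```

```bash
cat >> h.py <<'E'
from scipy.spatial.transform import Rotation as Rot
np.set_printoptions(precision=1,suppress=True)
def to(x,y,z):
    s=ctrl.get_state();M=Rot.from_rotvec(s['tool_rot']).as_matrix()
    p=s['position']*1000
    print('t',round(s['time'],2),'tcp',p,'F',s['ft_force'],'grip',round(s['grip_width']*87,1),'j7 %.2f'%s['joint_positions'][6],'jaw az %.1f'%np.degrees(np.arctan2(M[1,2],M[0,2])),'tilt',M[2])
    print('shift',M.T@(np.array([x,y,z])-p))
E
python3 - <<'E'
from h import *
to(648.5,165,180)
for a in [(252.8,121.6),(154,174)]: print('pump corner',onz('scene',a,0)*1000)
E
```

```text
t 0.72 tcp [ 341.5 -358.1  208.1] F [ 1.2 -0.9  0.8] grip 60.4 j7 -0.53 jaw az -73.3 tilt [-1. -0. -0.]
shift [  28.1  444.5 -412.7]
pump corner [779.4 434.2   0. ]
pump corner [397.1 423.4   0. ]
```

Emit:
{"method": "servo_tool", "body": {
  "commands": [
    [[0,0,0,3,44,-41,60],[0,0,0,6,89,-83,60],[0,0,0,9,133,-124,60],[0,0,0,12,178,-165,60],[0,0,0,14,222,-206,60]]
  ]
}}

```text
time: 1.35
position: [0.4948, -0.0973, 0.1943]
tool_rot: [0.991, 1.333, -0.992]
ft_force: [0.2, -0.5, 0.0]
grip_width: 0.685
```

Emit:
{"method": "servo_tool", "body": {
  "commands": [
    [[0,0,0,3,44,-41,60],[0,0,0,6,89,-83,60],[0,0,0,9,133,-124,60],[0,0,0,14,222,-206,60],[0,0,0,14,222,-206,60]]
  ]
}}

```text
time: 1.98
position: [0.6484, 0.1636, 0.1798]
tool_rot: [0.991, 1.334, -0.993]
ft_force: [0.2, 0.7, 0.2]
grip_width: 0.692
```

```bash
python3 -c "
from h import *
to(648.5,165,6)"
```

```text
t 1.98 tcp [648.4 163.6 179.8] F [0.2 0.7 0.2] grip 60.2 j7 -1.78 jaw az -73.3 tilt [-1. -0.  0.]
shift [173.8   0.6  -1.3]
```

Emit:
{"method": "servo_tool", "body": {
  "commands": [
    [[0,0,0,60,1,-1,60],[0,0,0,120,1,-1,60],[0,0,0,150,1,-1,60],[0,0,0,173,1,-1,60],[0,0,0,173,1,-1,60]]
  ]
}}

```text
time: 2.6
position: [0.6472, 0.1629, 0.0057]
tool_rot: [0.99, 1.335, -0.994]
ft_force: [0.2, 0.0, 0.5]
grip_width: 0.685
```

Emit:
{"method": "servo_tool", "body": {
  "commands": [
    [[0,0,0,0,0,0,26],[0,0,0,0,0,0,26],[0,0,0,0,0,0,26],[0,0,0,0,0,0,26],[0,0,0,0,0,0,26]]
  ]
}}

```text
time: 3.22
position: [0.6487, 0.1635, 0.0082]
tool_rot: [0.992, 1.333, -0.991]
ft_force: [-0.6, -0.2, 2.3]
grip_width: 0.34
```

```bash
python3 - <<'E'
from h import *
to(484.5,14,100)
s=vision.get_image('scene')[:,:,::-1];t=vision.get_image('top')[:,:,::-1]
cv2.imwrite('s.png',s);cv2.imwrite('t.png',t)
tiles(np.hstack([s,t]),[(277,179),(512+243,168)],'pics/g1.png',half=40,s=5)
E
```

```text
t 3.23 tcp [648.7 163.5   8.2] F [-0.6 -0.2  2.3] grip 29.6 j7 -1.85 jaw az -73.3 tilt [-1.  0.  0.]
shift [ -91.9 -200.2   96. ]
```

View pics/g1.png

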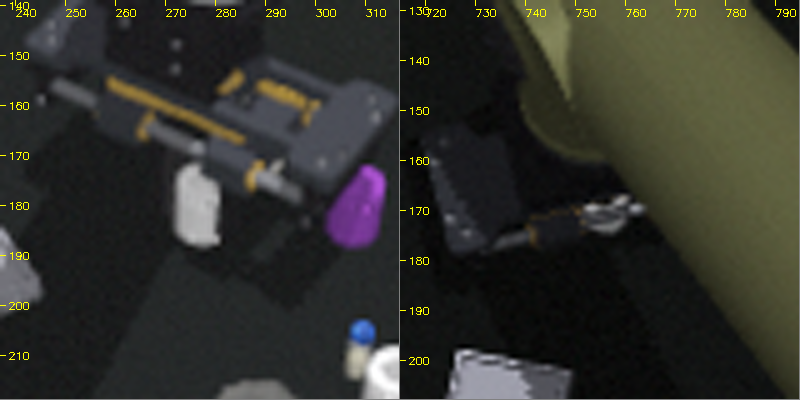

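Gripped at about 30 mm: scene crop (277,180) shows the sleeve between the fingers, clear of the beaker. Next I lift it and bring it over the pin.

Emit:
{"method": "servo_tool", "body": {
  "commands": [
    [[0,0,0,-40,0,0,26],[0,0,0,-92,0,0,26],[0,0,0,-92,-50,24,26],[0,0,0,-92,-100,48,26],[0,0,0,-92,-150,72,26]]
  ]
}}

```text
time: 3.95
position: [0.5239, 0.05, 0.099]
tool_rot: [0.991, 1.333, -0.992]
ft_force: [0.5, -0.0, 0.2]
grip_width: 0.338
```

Emit:
{"method": "servo_tool", "body": {
  "commands": [
    [[0,0,0,0,-40,19,26],[0,0,0,0,-50.5,23.5,26],[0,0,0,20,-50.5,23.5,26],[0,0,0,32,-50.5,23.5,26],[0,0,0,32,-50.5,23.5,26]]
  ]
}}

```text
time: 4.58
position: [0.4833, 0.0151, 0.0666]
tool_rot: [0.991, 1.336, -0.991]
ft_force: [0.0, -0.1, -0.8]
grip_width: 0.341
```

```bash
python3 - <<'E'
from h import *
to(483.8,13.8,66)
s=vision.get_image('scene')[:,:,::-1];t=vision.get_image('top')[:,:,::-1]
cv2.imwrite('s.png',s);cv2.imwrite('t.png',t)
tiles(np.hstack([s,t]),[(267,237),(512+293,221)],'pics/g2.png',half=33,s=6)
E
```

```text
t 4.58 tcp [483.3  15.1  66.6] F [ 0.  -0.1 -0.8] grip 29.7 j7 -1.47 jaw az -73.2 tilt [-1. -0. -0.]
shift [0.6 0.1 1.4]
```

View pics/g2.png

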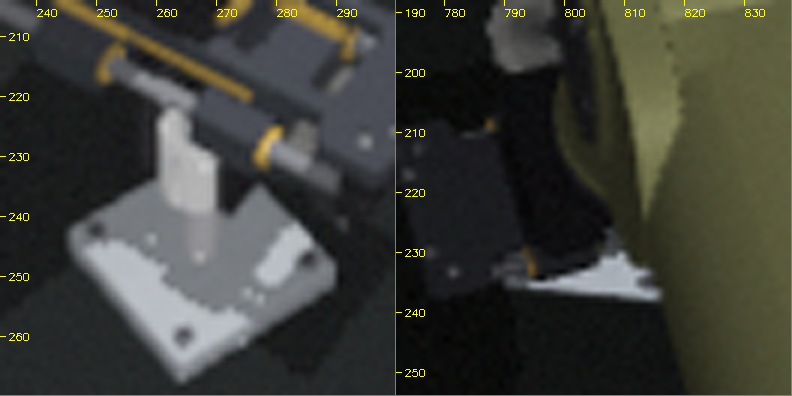

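Scene crop: pin centre at about column 267.3, sleeve left edge at 260, its right side hidden by the finger. It sits about 1 mm left of the pin at most, within the taper's capture, so I nudge it 1 mm and go down gently.

Emit:
{"method": "servo_tool", "body": {
  "commands": [
    [[0,0,0,0,0,1,26],[0,0,0,5,0,1,26],[0,0,0,8,0,1,26],[0,0,0,11,0,1,26],[0,0,0,11,0,1,26]]
  ]
}}

```text
time: 5.3
position: [0.4838, 0.0133, 0.0562]
tool_rot: [0.991, 1.334, -0.992]
ft_force: [-0.2, 0.0, -0.9]
grip_width: 0.336
```

```bash
python3 -c "
from h import *
to(483.8,13.8,24)
s=ctrl.get_state();print(s['torque'])"
```

```text
t 5.3 tcp [483.8  13.3  56.2] F [-0.2  0.  -0.9] grip 29.2 j7 -1.48 jaw az -73.3 tilt [-1. -0. -0.]
shift [32.2  0.2 -0.5]
[-0. -0. -0.]
```

Emit:
{"method": "servo_tool", "body": {
  "commands": [
    [[0,0,0,3,0,0,26],[0,0,0,5,0,0,26],[0,0,0,6,0,0,26],[0,0,0,6,0,0,26]]
  ]
}}

```text
time: 5.8
position: [0.484, 0.0133, 0.0504]
tool_rot: [0.991, 1.333, -0.992]
ft_force: [0.3, 0.2, -0.2]
grip_width: 0.338
```

Emit:
{"method": "servo_tool", "body": {
  "commands": [
    [[0,0,0,2,0,0,26],[0,0,0,4,0,0,26],[0,0,0,4,0,0,26]]
  ]
}}

```text
time: 6.18
position: [0.4839, 0.0133, 0.0463]
tool_rot: [0.991, 1.334, -0.992]
ft_force: [-0.1, -0.3, -0.8]
grip_width: 0.338
```

Emit:
{"method": "servo_tool", "body": {
  "commands": [
    [[0,0,0,7,0,0,26],[0,0,0,14,0,0,26],[0,0,0,20,0,0,26],[0,0,0,21,0,0,26],[0,0,0,21,0,0,26]]
  ]
}}

```text
time: 6.8
position: [0.4841, 0.0134, 0.0254]
tool_rot: [0.991, 1.334, -0.992]
ft_force: [0.2, 0.3, -0.5]
grip_width: 0.337
```

Emit:
{"method": "servo_tool", "body": {
  "commands": [
    [[0,0,0,1,0,0,26],[0,0,0,2,0,0,26],[0,0,0,2,0,0,26],[0,0,0,2,0,0,26]]
  ]
}}

```text
time: 7.3
position: [0.4843, 0.0133, 0.0241]
tool_rot: [0.991, 1.333, -0.992]
ft_force: [-2.1, 0.4, 6.3]
grip_width: 0.34
```

Contact (6 N) came exactly at seat height, so the short sleeve is sound. I hold it there, lift it and take it to the tray with the jaws turned along the tray's long side.

Emit:
{"method": "servo_tool", "body": {
  "commands": [
    [[0,0,0,0,0,0,26],[0,0,0,0,0,0,26],[0,0,0,0,0,0,26],[0,0,0,-30,0,0,26],[0,0,0,-65,0,0,26]]
  ]
}}

```text
time: 7.92
position: [0.4835, 0.0134, 0.0887]
tool_rot: [0.991, 1.335, -0.992]
ft_force: [0.5, -0.8, 0.2]
grip_width: 0.337
```

Emit:
{"method": "servo_tool", "body": {
  "commands": [
    [[-10.5,0,0,0,16,-39,26],[-21,0,0,0,32,-78,26],[-31.5,0,0,0,48,-117,26],[-42,0,0,0,64,-156,26],[-52.5,0,0,0,80,-194,26]]
  ]
}}

```text
time: 8.55
position: [0.5051, 0.2233, 0.0884]
tool_rot: [0.28, 1.552, -0.28]
ft_force: [0.3, 1.3, 0.3]
grip_width: 0.342
```

Emit:
{"method": "servo_tool", "body": {
  "commands": [
    [[-10.5,0,0,0,0,0,26],[-11.5,0,0,0,0,0,26],[-11.5,0,0,0,0,0,26]]
  ]
}}

```text
time: 8.93
position: [0.5051, 0.2212, 0.0882]
tool_rot: [0.13, 1.567, -0.131]
ft_force: [0.5, 0.3, 0.1]
grip_width: 0.339
```

```bash
python3 -c "
from h import *
to(504.6,222,12.5)"
```

```text
t 8.93 tcp [505.1 221.2  88.2] F [0.5 0.3 0.1] grip 29.5 j7 -0.90 jaw az -9.5 tilt [-1. -0. -0.]
shift [75.7  0.7 -0.6]
```

Emit:
{"method": "servo_tool", "body": {
  "commands": [
    [[0,0,0,40,0,0,26],[0,0,0,68,0,0,26],[0,0,0,74,0,0,26],[0,0,0,76.5,0,0,26],[0,0,0,76.5,0,0,26]]
  ]
}}

```text
time: 9.55
position: [0.5058, 0.2223, 0.0131]
tool_rot: [0.128, 1.565, -0.127]
ft_force: [-0.3, -0.4, -1.5]
grip_width: 0.341
```

Emit:
{"method": "servo_tool", "body": {
  "commands": [
    [[0,0,0,0.8,0,0,26],[0,0,0,0.8,0,0,26],[0,0,0,0.8,0,0,44],[0,0,0,0.8,0,0,44],[0,0,0,0.8,0,0,44]]
  ]
}}

```text
time: 10.18
position: [0.5047, 0.222, 0.011]
tool_rot: [0.127, 1.567, -0.127]
ft_force: [-0.3, -0.5, -1.1]
grip_width: 0.496
```

```bash
python3 -c "
from h import *
to(631,-5.4,16)"
```

```text
t 10.18 tcp [504.7 222.   11. ] F [-0.3 -0.5 -1.1] grip 43.2 j7 -0.97 jaw az -9.3 tilt [-1. -0. -0.]
shift [  -5.  -204.1  161.3]
```

Emit:
{"method": "servo_tool", "body": {
  "commands": [
    [[0,0,0,-50,0,0,44],[0,0,0,-105,0,0,50],[-5,0,0,-105,-40,32,60],[-10,0,0,-105,-82,64,60],[-15,0,0,-105,-123,97,60]]
  ]
}}

```text
time: 10.8
position: [0.5814, 0.0835, 0.1164]
tool_rot: [-0.081, 1.569, 0.08]
ft_force: [-0.2, 0.6, 0.5]
grip_width: 0.685
```

```bash
python3 -c "
from h import *
to(631,-5.4,16)
s=vision.get_image('scene')[:,:,::-1]
cv2.imwrite('pics/p1.png',np.ascontiguousarray(cv2.resize(s[140:300,170:380],None,fx=3.8,fy=3.7,interpolation=cv2.INTER_CUBIC)))"
```

```text
t 10.8 tcp [581.4  83.5 116.4] F [-0.2  0.6  0.5] grip 59.6 j7 -0.37 jaw az 5.9 tilt [-1. -0.  0.]
shift [100.5 -93.5  40.1]
```

View pics/p1.png

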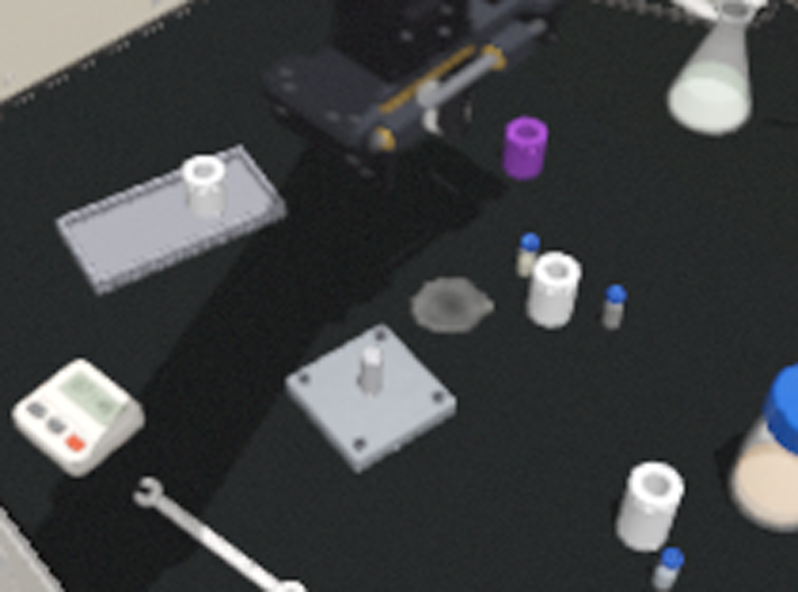

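Short sleeve stands upright in the tray at (205,188). On to the middle sleeve at (553,290), between two vials with the jaws across the gap.

Emit:
{"method": "servo_tool", "body": {
  "commands": [
    [[0,0,0,0,-47,20,56],[0,0,0,0,-93.5,40,56],[0,0,0,50,-93.5,40,56],[0,0,0,90,-93.5,40,56],[0,0,0,100,-93.5,40,56]]
  ]
}}

```text
time: 11.48
position: [0.6275, -0.004, 0.0132]
tool_rot: [-0.078, 1.575, 0.079]
ft_force: [-0.2, -0.5, 0.0]
grip_width: 0.64
```

Emit:
{"method": "servo_tool", "body": {
  "commands": [
    [[0,0,0,0,0,0,26],[0,0,0,0,0,0,26],[0,0,0,0,0,0,26],[0,0,0,0,0,0,26],[0,0,0,0,0,0,26]]
  ]
}}

```text
time: 12.1
position: [0.6308, -0.0039, 0.0175]
tool_rot: [-0.079, 1.567, 0.078]
ft_force: [-1.4, -0.2, 5.7]
grip_width: 0.341
```

```bash
python3 -c "
from h import *
to(484,13.3,90)"
```

```text
t 12.1 tcp [630.8  -3.9  17.5] F [-1.4 -0.2  5.7] grip 29.7 j7 -0.30 jaw az 5.7 tilt [-1. -0.  0.]
shift [ -72.8   31.7 -144.3]
```

Emit:
{"method": "servo_tool", "body": {
  "commands": [
    [[0,0,0,-40,0,0,26],[0,0,0,-77,0,0,26],[0,0,0,-77,11,-48,26],[0,0,0,-77,22,-96,26],[0,0,0,-77,33.5,-143.5,26]]
  ]
}}

```text
time: 12.72
position: [0.482, 0.0154, 0.0927]
tool_rot: [-0.078, 1.57, 0.079]
ft_force: [-0.7, 0.8, 1.7]
grip_width: 0.336
```

Emit:
{"method": "servo_tool", "body": {
  "commands": [
    [[0,0,0,10,0,0,26],[0,0,0,17,0,0,26],[0,0,0,17,0,0,26]]
  ]
}}

```text
time: 13.1
position: [0.4843, 0.0153, 0.0757]
tool_rot: [-0.077, 1.57, 0.08]
ft_force: [-0.3, -0.5, -0.4]
grip_width: 0.339
```

```bash
python3 - <<'E'
from h import *
to(484.7,15.1,66)
s=vision.get_image('scene')[:,:,::-1]
tiles(s,[(267,235)],'pics/g3.png',half=30,s=9)
E
```

```text
t 13.1 tcp [484.3  15.3  75.7] F [-0.3 -0.5 -0.4] grip 29.5 j7 -0.18 jaw az 5.7 tilt [-1.  0. -0.]
shift [ 9.7 -0.2  0.4]
```

View pics/g3.png

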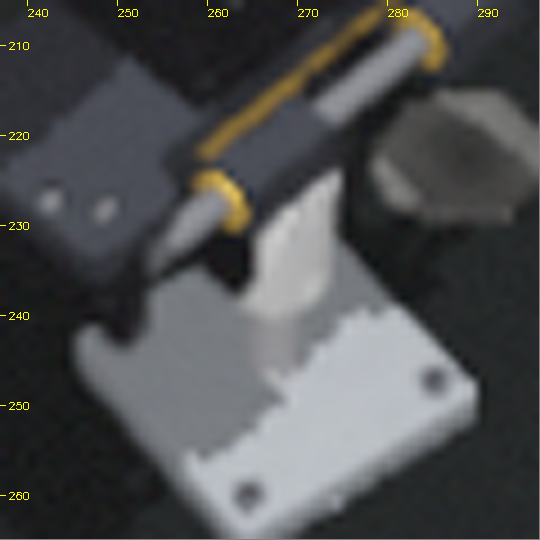

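Scene crop: the sleeve's right edge is at 273.3 (about 273.7 expected if centred) and its bottom at row 240, over the pin. I lower it gently.

Emit:
{"method": "servo_tool", "body": {
  "commands": [
    [[0,0,0,4,0,0,26],[0,0,0,7,0,0,26],[0,0,0,10,0,0,26],[0,0,0,10,0,0,26]]
  ]
}}

```text
time: 13.65
position: [0.4836, 0.0151, 0.0659]
tool_rot: [-0.078, 1.57, 0.079]
ft_force: [0.7, -0.7, -0.2]
grip_width: 0.338
```

Emit:
{"method": "servo_tool", "body": {
  "commands": [
    [[0,0,0,3,0,0,26],[0,0,0,4.5,0,0,26],[0,0,0,6,0,0,26],[0,0,0,6,0,0,26]]
  ]
}}

```text
time: 14.15
position: [0.4839, 0.015, 0.0611]
tool_rot: [-0.079, 1.57, 0.078]
ft_force: [-3.5, -0.4, 8.4]
grip_width: 0.338
```

Contact (8 N) at a lower-end height of about 44 mm, 28 mm above the seat, so the middle sleeve is faulty. I hold it, lift it and take it to the round dish.

Emit:
{"method": "servo_tool", "body": {
  "commands": [
    [[0,0,0,0,0,0,26],[0,0,0,0,0,0,26],[0,0,0,0,0,0,26],[0,0,0,-20,0,0,26],[0,0,0,-35,0,0,26]]
  ]
}}

```text
time: 14.78
position: [0.484, 0.0152, 0.0959]
tool_rot: [-0.079, 1.569, 0.078]
ft_force: [0.3, 0.2, -0.9]
grip_width: 0.345
```

Emit:
{"method": "servo_tool", "body": {
  "commands": [
    [[0,0,0,0,-50,-18,26],[0,0,0,0,-104,-38,26],[0,0,0,0,-158,-57,26],[0,0,0,0,-215,-77.5,26],[0,0,0,0,-215,-77.5,26]]
  ]
}}

```text
time: 15.4
position: [0.4261, -0.212, 0.0953]
tool_rot: [-0.072, 1.57, 0.07]
ft_force: [-0.1, 0.7, -1.3]
grip_width: 0.338
```

```bash
python3 -c "
from h import *
to(428.5,-206.4,19)"
```

```text
t 15.4 tcp [ 426.1 -212.    95.3] F [-0.1  0.7 -1.3] grip 29.4 j7 0.39 jaw az 5.2 tilt [-1. -0. -0.]
shift [76.3  5.5  2.9]
```

Emit:
{"method": "servo_tool", "body": {
  "commands": [
    [[0,0,0,20,0,0,26],[0,0,0,50,0,0,26],[0,0,0,60,0,0,26],[0,0,0,60,0,0,26]]
  ]
}}

```text
time: 15.9
position: [0.4281, -0.2056, 0.0351]
tool_rot: [-0.078, 1.57, 0.08]
ft_force: [-0.2, 0.9, -0.5]
grip_width: 0.336
```

```bash
python3 -c "
from h import *
to(428.5,-206.4,19)
s=vision.get_image('scene')[:,:,::-1]
tiles(s,[(315,320)],'pics/g4.png',half=32,s=9)"
```

```text
t 15.9 tcp [ 428.1 -205.6   35.1] F [-0.2  0.9 -0.5] grip 29.2 j7 0.30 jaw az 5.8 tilt [-1.  0. -0.]
shift [16.1 -0.8  0.3]
```

View pics/g4.png

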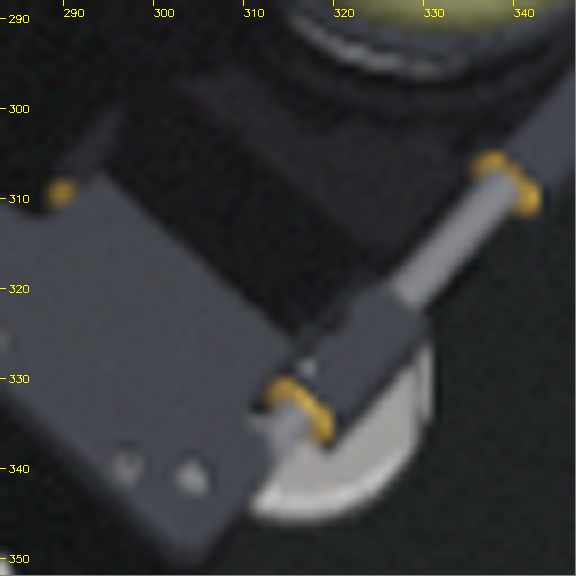

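The gripper hides the sleeve here; the measured pose agrees with the dish centre to within 1 mm. I lower it to contact.

Emit:
{"method": "servo_tool", "body": {
  "commands": [
    [[0,0,0,8,0,0,26],[0,0,0,14,0,0,26],[0,0,0,16,0,0,26],[0,0,0,16.5,0,0,26],[0,0,0,16.5,0,0,26]]
  ]
}}

```text
time: 16.58
position: [0.4278, -0.2066, 0.0194]
tool_rot: [-0.079, 1.571, 0.078]
ft_force: [-3.5, 1.8, 7.6]
grip_width: 0.342
```

Emit:
{"method": "servo_tool", "body": {
  "commands": [
    [[0,0,0,-0.5,0,0,40],[0,0,0,-0.5,0,0,56],[0,0,0,-0.5,0,0,56],[0,0,0,-50,0,0,56],[0,0,0,-111,0,0,56]]
  ]
}}

```text
time: 17.2
position: [0.4272, -0.2059, 0.13]
tool_rot: [-0.076, 1.571, 0.081]
ft_force: [-0.2, -2.1, -0.0]
grip_width: 0.638
```

Emit:
{"method": "servo_tool", "body": {
  "commands": [
    [[10.5,0,0,0,6,25,56],[21,0,0,0,12,50,56],[31.5,0,0,0,18,75,56],[42,0,0,0,24,100,56],[52,0,0,0,30,127,56]]
  ]
}}

```text
time: 17.82
position: [0.5521, -0.164, 0.1294]
tool_rot: [0.636, 1.476, -0.636]
ft_force: [0.4, -0.2, 0.0]
grip_width: 0.643
```

Emit:
{"method": "servo_tool", "body": {
  "commands": [
    [[10.5,0,0,0,0,0,54],[21,0,0,0,0,0,54],[31.5,0,0,0,0,0,54],[42,0,0,0,0,0,54],[42,0,0,0,0,0,54]]
  ]
}}

```text
time: 18.45
position: [0.5514, -0.164, 0.1296]
tool_rot: [1.185, 1.224, -1.186]
ft_force: [0.4, -0.2, -0.4]
grip_width: 0.621
```

```bash
python3 -c "
from h import *
to(551.3,-164,28)
s=vision.get_image('scene')[:,:,::-1];t=vision.get_image('top')[:,:,::-1]
tiles(np.hstack([s,t]),[(325,300),(512+362,225)],'pics/g5.png',half=50,s=4)"
```

```text
t 18.45 tcp [ 551.4 -164.   129.6] F [ 0.4 -0.2 -0.4] grip 54.1 j7 -1.47 jaw az -88.2 tilt [-1. -0.  0.]
shift [101.6  -0.1  -0.1]
```

View pics/g5.png

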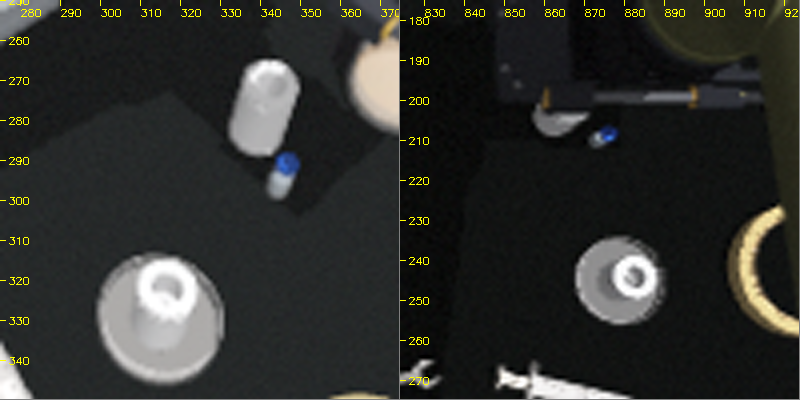

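Middle sleeve stands upright in the dish (scene about (316,325)). The long sleeve, scene (339,275), is next to the vial at (347,292) and the bottle. I grip it fairly high, with the jaws between the two.

Emit:
{"method": "servo_tool", "body": {
  "commands": [
    [[-3,0,0,40,0,0,46],[-3,0,0,75,0,0,46],[-3,0,0,95,0,0,46],[-3,0,0,99,0,0,46],[-3,0,0,99,0,0,46]]
  ]
}}

```text
time: 19.18
position: [0.5522, -0.1641, 0.0315]
tool_rot: [1.148, 1.246, -1.147]
ft_force: [0.6, 0.1, 0.2]
grip_width: 0.533
```

Emit:
{"method": "servo_tool", "body": {
  "commands": [
    [[0,0,0,0,0,0,26],[0,0,0,0,0,0,26],[0,0,0,0,0,0,26],[0,0,0,0,0,0,26],[0,0,0,0,0,0,26]]
  ]
}}

```text
time: 19.8
position: [0.552, -0.1642, 0.0315]
tool_rot: [1.148, 1.246, -1.148]
ft_force: [-0.0, 0.4, 5.6]
grip_width: 0.34
```

```bash
python3 -c "
from h import *
to(484.5,13.3,108)"
```

```text
t 19.8 tcp [ 552.  -164.2   31.5] F [-0.   0.4  5.6] grip 29.6 j7 -1.49 jaw az -85.3 tilt [-1.  0.  0.]
shift [ -76.7  -52.6 -182.4]
```

Emit:
{"method": "servo_tool", "body": {
  "commands": [
    [[0,0,0,-40,0,0,26],[0,0,0,-78,0,0,26],[0,0,0,-78,-15,-54,26],[0,0,0,-78,-30,-108,26],[0,0,0,-78,-45,-160,26]]
  ]
}}

```text
time: 20.42
position: [0.4923, -0.0067, 0.1083]
tool_rot: [1.148, 1.247, -1.149]
ft_force: [-0.7, 0.6, -0.3]
grip_width: 0.343
```

Emit:
{"method": "servo_tool", "body": {
  "commands": [
    [[0,0,0,0,-7,-22.4,26],[0,0,0,10,-7,-22.4,26],[0,0,0,19,-7,-22.4,26],[0,0,0,19,-7,-22.4,26],[0,0,0,19,-7,-22.4,26]]
  ]
}}

```text
time: 21.05
position: [0.4849, 0.0125, 0.0895]
tool_rot: [1.15, 1.247, -1.15]
ft_force: [-0.3, 0.3, -0.9]
grip_width: 0.338
```

```bash
python3 - <<'E'
from h import *
to(485,13.3,80)
s=vision.get_image('scene')[:,:,::-1]
tiles(s,[(267,235)],'pics/g6.png',half=30,s=9)
E
```

```text
t 21.05 tcp [484.9  12.5  89.5] F [-0.3  0.3 -0.9] grip 29.4 j7 -1.69 jaw az -85.4 tilt [-1. -0. -0.]
shift [ 9.5  0.2 -0.7]
```

View pics/g6.png

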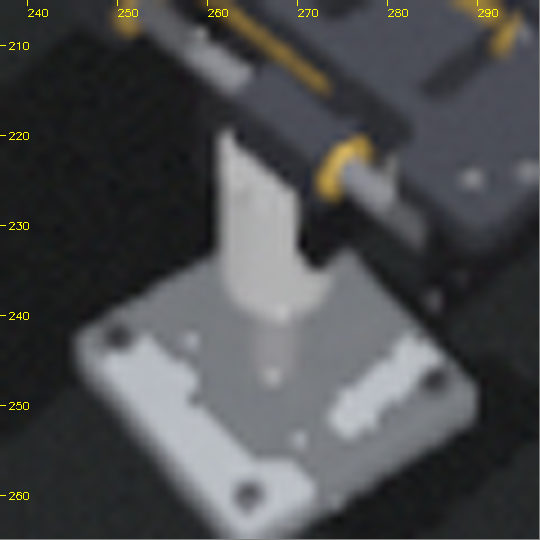

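Sleeve edges 261.0 and 273.2 put its centre at 267.1, in line with the pin. Lowering.

Emit:
{"method": "servo_tool", "body": {
  "commands": [
    [[0,0,0,4,0,0,26],[0,0,0,7,0,0,26],[0,0,0,10,0,0,26],[0,0,0,10,0,0,26]]
  ]
}}

```text
time: 21.6
position: [0.4844, 0.0135, 0.0794]
tool_rot: [1.148, 1.248, -1.149]
ft_force: [-0.6, 0.1, -0.7]
grip_width: 0.338
```

Emit:
{"method": "servo_tool", "body": {
  "commands": [
    [[0,0,0,3,0,0,26],[0,0,0,4.5,0,0,26],[0,0,0,6,0,0,26],[0,0,0,6,0,0,26]]
  ]
}}

```text
time: 22.1
position: [0.4846, 0.0134, 0.0736]
tool_rot: [1.148, 1.247, -1.148]
ft_force: [0.2, -0.2, -0.6]
grip_width: 0.34
```

Emit:
{"method": "servo_tool", "body": {
  "commands": [
    [[0,0,0,2,0,0,26],[0,0,0,4,0,0,26],[0,0,0,4,0,0,26]]
  ]
}}

```text
time: 22.48
position: [0.4844, 0.0134, 0.0695]
tool_rot: [1.148, 1.247, -1.149]
ft_force: [-0.5, 0.6, -1.5]
grip_width: 0.341
```

Emit:
{"method": "servo_tool", "body": {
  "commands": [
    [[0,0,0,7,0,0,26],[0,0,0,14,0,0,26],[0,0,0,19,0,0,26],[0,0,0,20,0,0,26],[0,0,0,20,0,0,26]]
  ]
}}

```text
time: 23.1
position: [0.4847, 0.0135, 0.0497]
tool_rot: [1.148, 1.247, -1.148]
ft_force: [0.6, -0.5, -0.1]
grip_width: 0.345
```

Emit:
{"method": "servo_tool", "body": {
  "commands": [
    [[0,0,0,1,0,0,26],[0,0,0,2.5,0,0,26],[0,0,0,2.5,0,0,26],[0,0,0,2.5,0,0,26]]
  ]
}}

```text
time: 23.6
position: [0.4849, 0.0134, 0.0475]
tool_rot: [1.148, 1.246, -1.148]
ft_force: [0.1, -0.3, 1.6]
grip_width: 0.337
```

Emit:
{"method": "servo_tool", "body": {
  "commands": [
    [[0,0,0,0.7,0,0,26],[0,0,0,0.7,0,0,26],[0,0,0,0.7,0,0,26],[0,0,0,0.7,0,0,26],[0,0,0,0.7,0,0,26]]
  ]
}}

```text
time: 24.22
position: [0.485, 0.0134, 0.0474]
tool_rot: [1.148, 1.246, -1.148]
ft_force: [-2.4, -0.2, 8.2]
grip_width: 0.34
```

Contact (8 N) at seat height: the long sleeve is sound. To the tray.

Emit:
{"method": "servo_tool", "body": {
  "commands": [
    [[0,0,0,-30,0,0,26],[0,0,0,-62,0,0,26],[0,0,0,-62,-4,-50,26],[0,0,0,-62,-8,-105,26],[0,0,0,-62,-13,-160,26]]
  ]
}}

```text
time: 24.85
position: [0.4582, 0.1729, 0.1085]
tool_rot: [1.149, 1.245, -1.149]
ft_force: [1.9, -0.1, -1.1]
grip_width: 0.336
```

Emit:
{"method": "servo_tool", "body": {
  "commands": [
    [[0,0,0,0,-5,-60,26],[0,0,0,0,-5,-60,26],[0,0,0,40,-5,-60,26],[0,0,0,62,-5,-60,26],[0,0,0,62,-5,-60,26]]
  ]
}}

```text
time: 25.48
position: [0.4473, 0.2294, 0.0448]
tool_rot: [1.146, 1.249, -1.153]
ft_force: [0.0, 0.0, -1.3]
grip_width: 0.338
```

```bash
python3 -c "
from h import *
to(449.4,231,35.2)"
```

```text
t 25.48 tcp [447.3 229.4  44.8] F [ 0.   0.  -1.3] grip 29.4 j7 -2.27 jaw az -85.3 tilt [-1. -0.  0.]
shift [ 9.5  2.3 -1.4]
```

Emit:
{"method": "servo_tool", "body": {
  "commands": [
    [[0,0,0,5,0,0,26],[0,0,0,10,0,0,26],[0,0,0,11.5,0,0,26],[0,0,0,11.5,0,0,26]]
  ]
}}

```text
time: 25.98
position: [0.449, 0.2311, 0.0355]
tool_rot: [1.148, 1.246, -1.148]
ft_force: [-0.8, -0.8, 2.1]
grip_width: 0.339
```

Light contact with the tray floor. Release and retreat.

Emit:
{"method": "servo_tool", "body": {
  "commands": [
    [[0,0,0,0.4,0,0,26],[0,0,0,0.4,0,0,40],[0,0,0,0.4,0,0,56],[0,0,0,0.4,0,0,56],[0,0,0,-40,0,0,56]]
  ]
}}

```text
time: 26.6
position: [0.4463, 0.23, 0.0731]
tool_rot: [1.144, 1.251, -1.153]
ft_force: [1.2, 0.1, -0.5]
grip_width: 0.621
```

Emit:
{"method": "servo_tool", "body": {
  "commands": [
    [[0,0,0,-60,0,0,56],[0,0,0,-120,0,0,56],[0,0,0,-130,20,50,56],[0,0,0,-130,40,100,56],[0,0,0,-130,60,150,56]]
  ]
}}

```text
time: 27.22
position: [0.5215, 0.085, 0.2055]
tool_rot: [1.148, 1.245, -1.148]
ft_force: [0.1, -0.2, 0.2]
grip_width: 0.644
```

Emit:
{"method": "servo_tool", "body": {
  "commands": [
    [[0,0,0,0,0,50,56],[0,0,0,0,0,100,56],[0,0,0,0,0,150,56],[0,0,0,0,0,150,56]]
  ]
}}

```text
time: 27.72
position: [0.5328, -0.0685, 0.2043]
tool_rot: [1.153, 1.243, -1.156]
ft_force: [-0.2, 0.8, 0.1]
grip_width: 0.639
```

```bash
python3 -c "
from h import *
to(449.4,231,35.2)
s=vision.get_image('scene')[:,:,::-1]
cv2.imwrite('pics/end.png',cv2.resize(s[130:370,160:430],(720,600),interpolation=cv2.INTER_CUBIC))"
```

```text
t 27.73 tcp [532.8 -68.5 204.3] F [-0.2  0.8  0.1] grip 55.6 j7 -1.52 jaw az -85.8 tilt [-1. -0.  0.]
shift [ 168.9  -60.9 -305. ]
```

View pics/end.png

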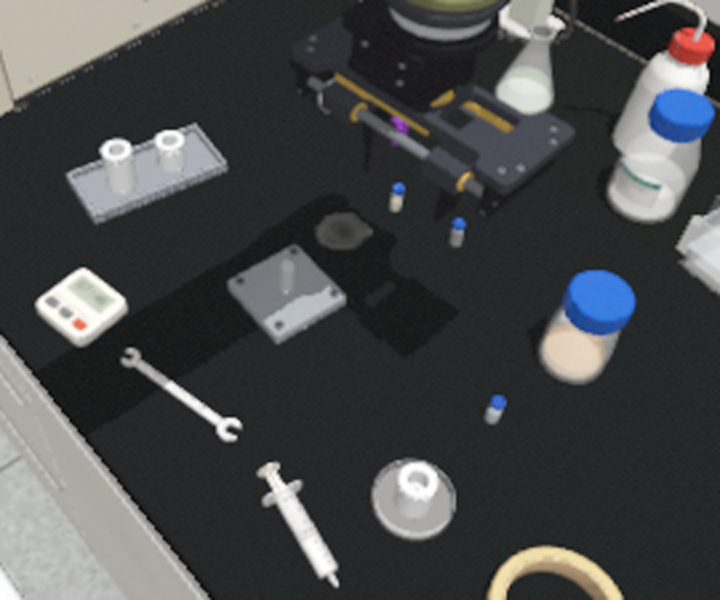

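Both sound sleeves stand in the tray, at (118,165) and (170,150), and the faulty one in the dish at (418,490). The vials and bottle are upright. The beaker is hidden in this view, so I check it by image difference in the top view before handing in.

```bash
python3 -c "
from h import *
t=vision.get_image('top')[:,:,::-1].astype(int);o=cv2.imread('top0raw.png').astype(int)
d=np.abs(t-o).max(2)
for n,(u,v) in dict(beaker=(237,152),purple=(262,148),va=(288,171),vb=(310,168),vc=(363,209),bottle=(366,172)).items(): print(n,d[v-6:v+7,u-6:u+7].mean())
r=d[140:160,228:246];print(np.percentile(r,[50,90,99]))
" && python3 -c "
from bench import close_job
print(close_job())"
```

```text
beaker 1.7692307692307692
purple 2.4023668639053253
va 5.544378698224852
vb 14.775147928994082
vc 40.76923076923077
bottle 116.49112426035504
[2. 4. 6.]
the job is handed in; nothing more can be done
None
```

I tested the three sleeves in order and handed the job in at about 28 s of the 72 s allowed.

| Sleeve | Result on the pin | Where it is now |
|---|---|---|
| Short | Seated fully: 6 N contact at seat height | Upright in the tray |
| Middle | Stopped about 28 mm above the seat, 8 N contact | Upright in the clear round dish |
| Long | Seated fully: 8 N contact at seat height | Upright in the tray |

**Last checks:**
- The final scene picture shows all three sleeves upright in their places, the three vials and the bottle standing, and the gripper open and clear of everything.
- The gripper hid the beaker in that picture. In the top view its patch is unchanged from the start (mean difference 1.8 grey levels), so it was not moved.
- That comparison gave large differences at the bottle (116) and the vial beside the long sleeve (41). In the final scene picture both stand upright and apparently untouched. I put the differences down to the arm over that area and the removed sleeve, but took no further picture to confirm it.

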